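Sort two bone folders into their slots in the sloping tool rack

TASK

The short bone folder has been left in the wrong slot of the wooden tool rack: it is sticking out of the deep left-hand slot (long brass strip on top), which belongs to the long bone folder lying on the bench. Put each folder in its own slot, pushed fully home until its end meets the back of the slot: the short one in the shallow right-hand slot (short brass strip) and the long one in the deep left-hand slot. Do not shove or tip the weights, spools and paste pot that stand around them.

Things in the scene. Friction and masses are not known exactly. Their poses are not given: they have to be found in the camera images.
- rack: wooden tool rack, fixed to the bench, placed differently each run. Base board 100 x 140 x 8 mm; origin at the centre of its underside, z up, x from the slot mouths to the back, y left. Its deck (92 long, 132 wide, 27 mm thick) slopes 15 degrees down from mouths to back; mouth centres 52 mm above the bench, 45 mm in front of the origin, 33 mm left and right; deck top at the mouths 65 mm up.
- deep_slot (a point): centre of the mouth of the left-hand, deep slot (for the long folder): 27 mm wide, 11 mm high, 80 mm deep along x, with flared lips in its first 7 mm. x points into the slot (15 degrees downward), y to the left across the slot, z square to the deck, upward. An 8 mm wide brass strip 72 mm long lies on the deck above it.
- shallow_slot (a point): centre of the mouth of the right-hand, shallow slot (for the short folder): 25 mm wide, 11 mm high, 55 mm deep along x, same lips; axes as deep_slot. The brass strip above it is 47 mm long.
- long_folder: long bone folder, a flat cream stick with rounded ends, 24 x 147 x 8 mm (x, y, z), 30 g, lying flat on the bench; origin at the centre of its underside, y along its length. Either end may go in first, either face up. Mind the tall equipment at the back of the bench, fixed, from x = 0.63 m on: an open wooden tool case (left) and an iron press (right).
- long_folder_mid (a point): middle of the long folder (4 mm above its origin); axes as the folder
- short_folder: short bone folder, the same but 22 x 108 x 8 mm, 20 g; at the start part way in the deep slot, about 40 to 52 mm of it sticking out toward the robot
- short_folder_mid (a point): middle of the short folder (4 mm above its origin); axes as the folder
- blue_weight: dark blue block weight 60 x 90 x 36 mm, 0.9 kg, standing beside the long folder, its side 46 to 60 mm from the folder's centre line; origin under its centre
- white_spool: wooden spool with white thread, 42 mm diameter, 52 mm tall, standing on the other side of the long folder, 51 to 59 mm clear of its centre line; origin under its centre
- green_weight: dark green block weight 55 x 110 x 45 mm, 0.95 kg, left of the rack; origin under its centre
- paste_pot: stoneware paste pot, 72 mm diameter, 65 mm tall, right of the rack; origin under its centre
- red_spool: wooden spool with red thread, 42 mm diameter, 52 mm tall, farther back on the bench; origin under its centre
Not all that is in view belongs to the job. What is shaped like the blue_weight but orange is not meant.

How it is judged:
At the end, for the whole second after the job is handed in: The long folder lies in the deep slot and the short folder in the shallow slot, each within about 6 mm of touching the back of its slot, lined up with it, released and at rest (x of long_folder_mid in the frame of deep_slot between 0 and 0.012 m and y of long_folder_mid in the frame of deep_slot between -0.006 and 0.006 m and z of long_folder_mid in the frame of deep_slot between -0.006 and 0.006 m and angle between the y axis of long_folder_mid and the x axis of deep_slot, either way round below 0.15 rad and linear speed of each of long_folder, short_folder below 0.01 m/s and x of short_folder_mid in the frame of shallow_slot between -0.005 and 0.007 m and y of short_folder_mid in the frame of shallow_slot between -0.006 and 0.006 m and z of short_folder_mid in the frame of shallow_slot between -0.006 and 0.006 m and angle between the y axis of short_folder_mid and the x axis of shallow_slot, either way round below 0.15 rad).
It fails at once if the blue weight is shoved more than 25 mm or tipped (distance of blue_weight from where it was at the start of the episode above 0.025 m or angle between blue_weight's own z axis and vertical above 0.4 rad).
It fails at once if the white spool is shoved more than 25 mm or tipped (distance of white_spool from where it was at the start of the episode above 0.025 m or angle between white_spool's own z axis and vertical above 0.4 rad).
It fails at once if the green weight is shoved more than 25 mm or tipped (distance of green_weight from where it was at the start of the episode above 0.025 m or angle between green_weight's own z axis and vertical above 0.4 rad).
It fails at once if the paste pot is shoved more than 25 mm or tipped (distance of paste_pot from where it was at the start of the episode above 0.025 m or angle between paste_pot's own z axis and vertical above 0.4 rad).
It fails at once if the red spool is shoved more than 25 mm or tipped (distance of red_spool from where it was at the start of the episode above 0.025 m or angle between red_spool's own z axis and vertical above 0.4 rad).
It also fails if it takes over 64 s, if anything falls off the work surface, if the arm or the gripper's body presses on something with over 40 N, if the wrist force passes 120 N, or if a joint passes its speed limit or range.

ROBOT

A 6-joint arm with a two-finger parallel gripper is mounted at the origin on a cart in front of the work surface, level with it; the furniture and walls round the work are solid. World frame = base frame: x ahead of the robot, y to its left, z up, the work surface at z = 0. Lengths are in m, angles in rad, forces in N, time in s.
With the tool pointing down it reaches from about 0.275 to 0.75 m from the base axis. Payload 10.2 kg.
Tool frame: the origin (TCP) lies between the finger pads; the fingertips stand 8 mm ahead of it and the grasp point (between the pads) lies 11 mm behind it; z points along the fingers, y is the line along which they close (so a half turn about z gives the same grasp; the last joint's range is limited). The gripper opens to 88 mm and grips with 3 to 60 N. Pads are 18 mm wide; open, the fingers measure 123 mm over their backs; the gripper's body (75 mm by 187 mm) begins 45 mm behind the grasp point.
Start: joints at [1.034, 0.313, 1.498, -0, 1.331, -0.223], TCP at [0.162, 0.499, 0.247] pointing down, gripper open.
Joint ranges: [-2.94, 2.94], [-0.97, 2.17], [0.19, 2.56], [-1.23, 4.37], [0.02, 3.11], [-2.88, 2.88]. Speed limits (rad/s): [2.39, 2.39, 3.01, 3.14, 3.14, 3.14].

INTERFACE

Orientations are given as a unit quaternion [x, y, z, w].
In Python, from station import bot gives the robot as it stands.
- The arm moves only by the shell command python3 -m creep 'ROWS'. ROWS is text: rows parted by semicolons, each of 7 numbers parted by spaces: the shift along the tool's x, y, z in mm, then the turn, a rotation vector about the tool's x, y, z in rad, then the closure, from 0 (fully open) to 1 (shut). A call has 1 to 10 rows; each row shifts and turns the commanded pose from where the row before left it, along the tool's axes as they then stand; what a row does not reach is not made up. A row lasts 1/12 s, in which the tool goes at most 41.7 mm and 7.16 degrees, less where a joint would pass 70% of its speed; a pose out of reach is approached as far as the arm can. A call is refused whole if a number of a shift passes 41.7 or a number of a turn 0.125, either way. A call with a gripper value outside its range is refused whole. The fingers move at their own pace and stop on an object; the grip force is fixed at half the most. Time passes only in rows, so rows that do not move let the fingers close. It gives the time, the measured TCP pose, the force, the opening and the grip force at its end, in the units of the state.
- bot.get_state(): the state, without advancing time (a new reading comes with each control period).
- bot.read_camera(name): name is "scene" or "side" or "wrist"; returns the picture (420x560x3 uint8, red, green, blue); there is no depth.
- bot.camera_params(name): a dict with "intrinsics" (3x3 intrinsics, pixels), "cam_to_world" (4x4, takes a point from camera to world coordinates); the wrist camera has in their place "mount" (4x4, takes a point from camera to tool coordinates, whose origin is the TCP and whose axes are the flange's). Camera axes: x right, y down, z forward; pixel columns grow to the right and rows downward; lengths in m; the calibration is good to about 2 mm. A picture is of the moment at which its call begins: read the wrist's pose just before it. camera_params takes no time and is no camera call.
- bot.close_job(): hands the job in; it is judged then, once.
The state is a dict: "t": time; "joint_positions": joint angles; "joint_velocities": joint speeds; "joint_efforts": joint torques, N m; "tool_pos": TCP position; "eef_rot": TCP orientation; "ft_force": force on the tool from outside, world axes, zero at the start; "wrist_torque": the same for the moment, N m; "width": opening from 0.0 (shut) to 1.0 (fully open); "grasp_force": force on a finger pad.
Only numpy, scipy, OpenCV 4.12 (cv2) and the standard library are available. Lean on these libraries where they do the work, as an engineer would, in place of code of your own. Each camera call takes 0.05 s, during which the arm holds its last target. There are 200 camera calls.

## Working session

There is one attempt and no reset: what is moved stays moved. The work goes in short steps, Python scripts to look and compute and a shell command to move; the robot and the scene stay as the last step left them, time stands still between calls to the robot, and variables do not carry over. Pictures are saved under pics/ and viewed, at most 10 in all, crops included, and the job is handed in when it is done.

```bash
mkdir -p pics; ls; python3 - <<'E'
from station import bot
import cv2,numpy as np
np.set_printoptions(precision=4,suppress=True)
for n in ("scene","side"):
    im=bot.read_camera(n); cv2.imwrite(f"pics/{n}0.png",im[:,:,::-1]); p=bot.camera_params(n); print(n,p)
print(bot.camera_params("wrist")); print(bot.get_state())
E
```

```text
pics
scene {'intrinsics': array([[508.7967,   0.    , 275.4009],
       [  0.    , 508.7967, 203.1735],
       [  0.    ,   0.    ,   1.    ]]), 'cam_to_world': array([[ 0.888 , -0.2906,  0.3562,  0.1313],
       [-0.4597, -0.5568,  0.6918, -0.7997],
       [-0.0027, -0.7782, -0.6281,  0.8297],
       [ 0.    ,  0.    ,  0.    ,  1.    ]])}
side {'intrinsics': array([[493.5045,   0.    , 277.4089],
       [  0.    , 493.5045, 216.5763],
       [  0.    ,   0.    ,   1.    ]]), 'cam_to_world': array([[ 0.9413, -0.2054,  0.2678,  0.2004],
       [-0.3367, -0.5161,  0.7876, -1.0671],
       [-0.0236, -0.8315, -0.555 ,  0.856 ],
       [ 0.    ,  0.    ,  0.    ,  1.    ]])}
{'intrinsics': array([[290.6004,   0.    , 282.7403],
       [  0.    , 290.6004, 213.2921],
       [  0.    ,   0.    ,   1.    ]]), 'mount': array([[-0.0007, -0.9569, -0.2905,  0.075 ],
       [ 1.    , -0.0004, -0.0012, -0.0003],
       [ 0.001 , -0.2905,  0.9569, -0.1379],
       [ 0.    ,  0.    ,  0.    ,  1.    ]])}
{'t': 0.1, 'joint_positions': array([ 1.0336,  0.3133,  1.4983,  0.    ,  1.331 , -0.2234]), 'joint_velocities': array([-0.0012, -0.0018, -0.002 ,  0.0006, -0.0003,  0.0005]), 'joint_efforts': array([  0.0036, -40.2808, -25.2644,   0.0696,   0.0342,  -0.0001]), 'tool_pos': array([0.1619, 0.4992, 0.2463]), 'eef_rot': array([ 0.1562,  0.9877, -0.0005, -0.0002]), 'ft_force': array([0.422 , 0.5254, 0.309 ]), 'wrist_torque': array([ 0.0478, -0.0321, -0.04  ]), 'grasp_force': 0.0, 'width': 1.0015092731778623}
```

View pics/scene0.png

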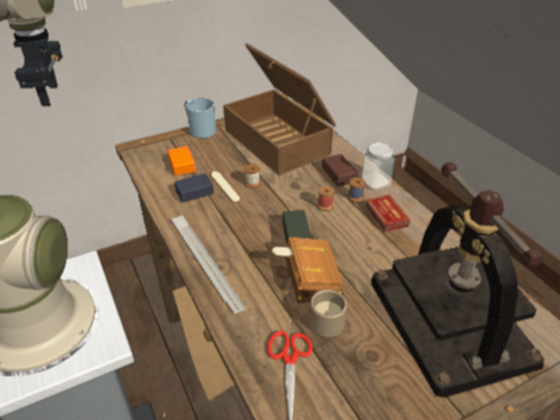

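View pics/side0.png

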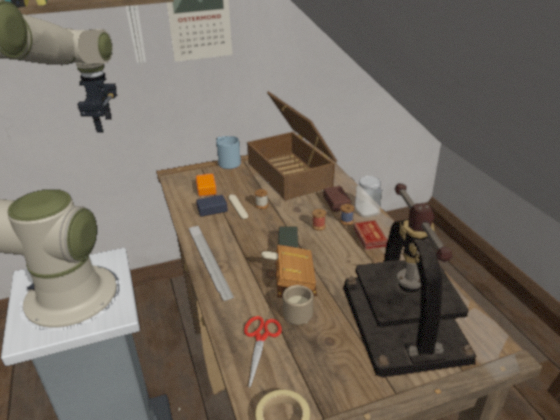

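The scene picture shows these candidates:
- **Long folder:** the cream stick at (226,186). It could be confused with the short folder's end at (282,252), and the ruler at (208,260) is steel.
- **Blue weight:** the dark blue block at (194,187), not the orange one at (181,160).
- **White spool:** (252,176).
- **Red spool:** (326,198), not the blue one at (357,188).
- **Rack:** (315,265), with the green weight at (297,225) and the paste pot at (328,312).

Next are rough positions and a close crop.

```bash
cat > h.py <<'E'
from station import bot
import cv2,numpy as np
from scipy.spatial.transform import Rotation as R
np.set_printoptions(precision=4,suppress=True)
def cam(n,st=None):
    p=bot.camera_params(n)
    if n!="wrist": return p["intrinsics"],p["cam_to_world"]
    st=st or bot.get_state(); T=np.eye(4);T[:3,:3]=R.from_quat(st["eef_rot"]).as_matrix();T[:3,3]=st["tool_pos"]
    return p["intrinsics"],T@p["mount"]
def px2w(K,T,uv,z):
    d=T[:3,:3]@np.linalg.solve(K,[uv[0],uv[1],1.]); return T[:3,3]+d*(z-T[2,3])/d[2]
def w2px(K,T,X):
    X=np.atleast_2d(X); c=(X-T[:3,3])@T[:3,:3]; q=c@K.T; return q[:,:2]/q[:,2:]
E
python3 - <<'E'
from h import *
K,T=cam("scene")
for n,uv,z in [("long a",(215,175),.008),("long b",(237,198),.008),("blue",(194,183),.036),("white",(252,168),.052),("rack mouthL top",(290,240),.065),("rack mouthR top",(301,293),.065),("short tip",(274,251),.045),("green",(296,215),.045),("pot",(328,300),.065),("red",(326,190),.052),("orange",(181,155),.036)]:
    print(n,px2w(K,T,uv,z))
a=cv2.imread("pics/scene0.png")
A=cv2.resize(a[140:215,165:275],(800,545),interpolation=cv2.INTER_CUBIC)
cv2.imwrite("pics/c1.png",A)
E
```

```text
long a [0.5064 0.2926 0.008 ]
long b [0.5185 0.1707 0.008 ]
blue [0.4314 0.2475 0.036 ]
white [0.5857 0.2181 0.052 ]
rack mouthL top [ 0.5342 -0.0866  0.065 ]
rack mouthR top [ 0.4805 -0.23    0.065 ]
short tip [ 0.4966 -0.0827  0.045 ]
green [0.5993 0.0019 0.045 ]
pot [ 0.5181 -0.2695  0.065 ]
red [0.7093 0.0449 0.052 ]
orange [0.4451 0.3894 0.036 ]
```

View pics/c1.png

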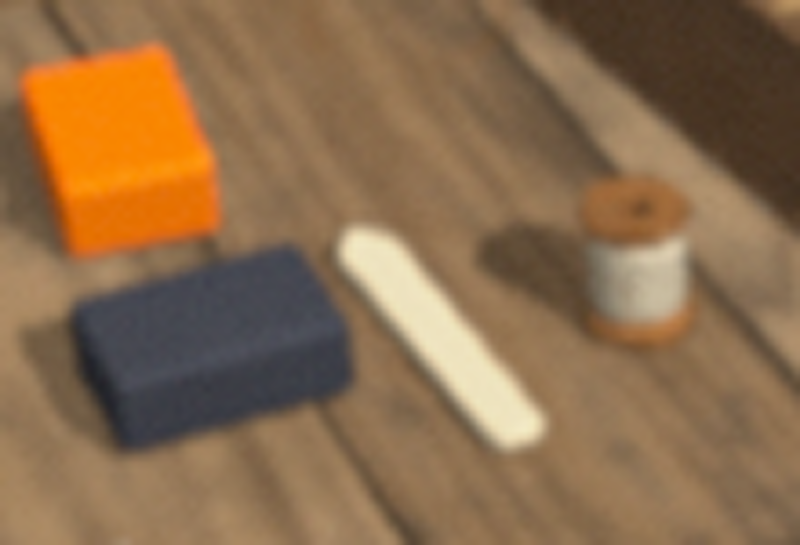

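The crop confirms the plain cream stick as the long folder, with its ends near (350,240) and (520,435) in the crop. The dark blue block is beside it on one side and the white-thread spool on the other. Now I'll move over it for a wrist view.

```bash
python3 -m creep '-33.8 -20.6 4.7 0 0 0 0;-33.8 -20.6 4.7 0 0 0 0;-33.8 -20.6 4.7 0 0 0 0;-33.8 -20.6 4.7 0 0 0 0;-33.8 -20.6 4.7 0 0 0 0;-33.8 -20.6 4.7 0 0 0 0;-33.8 -20.6 4.7 0 0 0 0;-33.8 -20.6 4.7 0 0 0 0;-33.8 -20.6 4.7 0 0 0 0;-33.8 -20.6 4.7 0 0 0 0'
python3 -m creep '0 0 0 0 0 0 0;0 0 0 0 0 0 0;0 0 0 0 0 0 0'
python3 - <<'E'
from h import *
st=bot.get_state();im=bot.read_camera("wrist");K,T=cam("wrist",st)
cv2.imwrite("pics/w1.png",im[:,:,::-1]);np.savez("w1.npz",K=K,T=T);print(st["tool_pos"],st["eef_rot"])
E
```

```text
t: 0.93
tool_pos: [0.4208, 0.1973, 0.1994]
eef_rot: [0.156, 0.988, -0.0, -0.0]
ft_force: [-0.0, 1.7, 0.0]
width: 0.999
grasp_force: 0.0
t: 1.18
tool_pos: [0.4196, 0.1993, 0.1996]
eef_rot: [0.156, 0.988, -0.0, -0.0]
ft_force: [0.6, 0.5, -0.7]
width: 0.996
grasp_force: 0.0
[0.4196 0.1993 0.1996] [ 0.1564  0.9877 -0.     -0.0004]
```

View pics/w1.png

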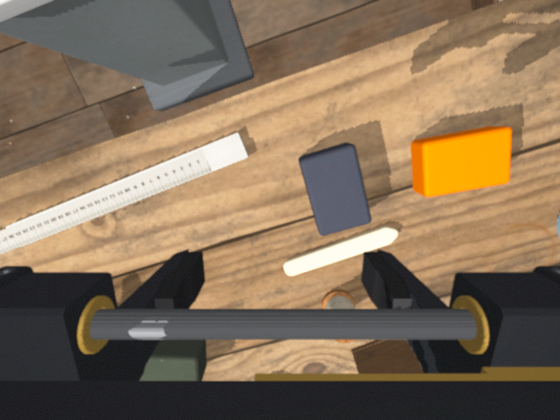

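The wrist view shows the long folder with ends near (286,269) and (397,234), the blue weight at (335,190) above it and the white spool at (340,300) below. Next is the same kind of view over the rack.

```bash
python3 - <<'E'
from h import *
d=np.load("w1.npz");K,T=d["K"],d["T"];im=cv2.imread("pics/w1.png").astype(int)
m=np.zeros(im.shape[:2],np.uint8);r=im[220:285,275:410];m[220:285,275:410]=((r[:,:,0]>150)&(r[:,:,2]>200))
n,l,s,c=cv2.connectedComponentsWithStats(m);i=1+np.argmax(s[1:,4]);print(s[i])
pts=np.argwhere(l==i)[:,::-1]
W=np.array([px2w(K,T,p,.007)[:2] for p in pts]);c=W.mean(0);u=np.linalg.svd(W-c,full_matrices=False)[2]
q=(W-c)@u.T;print("long centre",c,"mid-extent",c+ (q.max(0)+q.min(0))/2@u,"dir",u[0],np.ptp(q,axis=0),"yaw deg",np.degrees(np.arctan2(u[0,1],u[0,0])))
for n,uv in [("blue corners",(355,144)),("",(302,157)),("",(318,233)),("",(371,217))]: print(n,px2w(K,T,uv,.036))
E
python3 -m creep '-21.6 -30.8 3 0 0 0 0;-21.6 -30.8 3 0 0 0 0;-21.6 -30.8 3 0 0 0 0;-21.6 -30.8 3 0 0 0 0;-21.6 -30.8 3 0 0 0 0;-21.6 -30.8 3 0 0 0 0;-21.6 -30.8 3 0 0 0 0;-21.6 -30.8 3 0 0 0 0;-21.6 -30.8 3 0 0 0 0;-21.6 -30.8 3 0 0 0 0'
python3 -m creep '0 0 0 0 0 0 0;0 0 0 0 0 0 0;0 0 0 0 0 0 0'
python3 - <<'E'
from h import *
st=bot.get_state();im=bot.read_camera("wrist");K,T=cam("wrist",st)
cv2.imwrite("pics/w2.png",im[:,:,::-1]);np.savez("w2.npz",K=K,T=T);print(st["tool_pos"],st["eef_rot"])
cv2.imwrite("pics/w2c.png",cv2.resize(im[90:300,140:420,::-1],(800,600),interpolation=cv2.INTER_CUBIC))
E
```

```text
[ 283  227  115   49 1969]
long centre [0.5121 0.2433] mid-extent [0.5123 0.2422] dir [ 0.0439 -0.999 ] [0.1466 0.0238] yaw deg -87.48199864282566
blue corners [0.388  0.2857 0.036 ]
 [0.3838 0.231  0.036 ]
 [0.4687 0.2236 0.036 ]
 [0.4687 0.2836 0.036 ]
t: 2.07
tool_pos: [0.5309, -0.1608, 0.1699]
eef_rot: [0.155, 0.988, 0.0, 0.0]
ft_force: [0.4, 0.4, -0.2]
width: 1.001
grasp_force: 0.0
t: 2.32
tool_pos: [0.5303, -0.159, 0.1697]
eef_rot: [0.155, 0.988, 0.0, -0.0]
ft_force: [0.4, 0.4, -0.1]
width: 0.997
grasp_force: 0.0
[ 0.5303 -0.159   0.1697] [ 0.1555  0.9878  0.0002 -0.0002]
```

View pics/w2c.png

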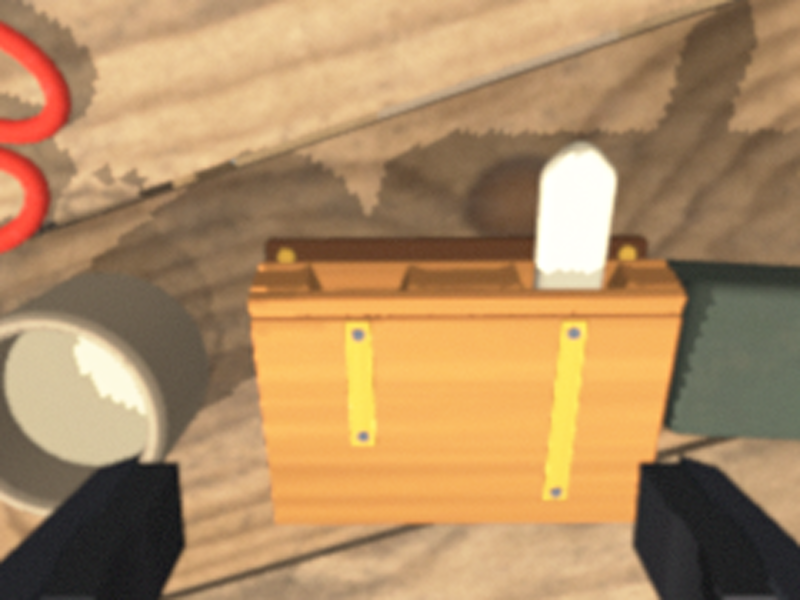

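The crop shows the rack with the long brass strip at (565,410) and the short folder sticking out above it, its tip at (580,143). The short strip is at (360,385), with the paste pot on the left and the green weight on the right close to the rack. Now I'll fit the rack pose.

```bash
cat >> h.py <<'E'
c15,s15=np.cos(np.radians(15)),np.sin(np.radians(15))
def rackT(p):
    T=np.eye(4);T[:3,:3]=R.from_euler("z",p[2]).as_matrix();T[:2,3]=p[:2];return T
def slotT(p,y):
    S=np.eye(4);S[:3,:3]=np.array([[c15,0,s15],[0,1,0],[-s15,0,c15]]);S[:3,3]=[-.045,y,.052];return rackT(p)@S
E
python3 - <<'E'
from h import *
from scipy.optimize import least_squares
d=np.load("w2.npz");K,T=d["K"],d["T"]
L=[-.0416,.0646];B=[.0472,.0408]
M=np.array([[-.05,-.07,0],[-.05,.07,0],[L[0],-.066,L[1]],[L[0],.066,L[1]],[B[0],-.066,B[1]],[B[0],.066,B[1]]])
P=np.array([[266,239],[647,236],[250,297],[686,296],[275,521],[637,521]])/2.857+[140,90]
h=lambda p,X:w2px(K,T,(rackT(p)@np.c_[X,np.ones(len(X))].T).T[:,:3])
r=least_squares(lambda p:(h(p,M)-P).ravel(),[.56,-.17,-.3],loss="soft_l1");print(r.x,"\n",(h(r.x,M)-P))
np.save("rack.npy",r.x)
S=slotT(r.x,.033);S2=slotT(r.x,-.033)
print("deep",S[:3,3],"x",S[:3,0],"shallow",S2[:3,3])
# pixel -> slot plane (z=+4mm folder top)
def pl(uv,S,z):
    uv=np.array(uv)/2.857+[140,90];dd=S[:3,:3].T@(T[:3,:3]@np.linalg.solve(K,[*uv,1]));o=S[:3,:3].T@(T[:3,3]-S[:3,3]);return o+dd*(z-o[2])/dd[2]
for n,uv,z in [("tip",(580,143),.004),("eL",(540,190),.004),("eR",(616,190),.004),("eL2",(537,255),.004),("eR2",(610,255),.004),("strip f",(574,322),.014),("strip b",(555,499),.014)]: print(n,1e3*pl(uv,S,z))
print("strip s",1e3*pl((357,322),S2,.014),1e3*pl((363,444),S2,.014))
E
```

```text
[ 0.5574 -0.1495 -0.3119] 
 [[ 0.5217 -1.284 ]
 [-0.883  -0.3579]
 [-0.9647 -0.1019]
 [ 0.5192  0.1142]
 [-0.4418  0.9209]
 [ 1.8033  0.8425]]
deep [ 0.5247 -0.1043  0.052 ] x [ 0.9193 -0.2964 -0.2588] shallow [ 0.5045 -0.1671  0.052 ]
tip [-43.9129  -2.3815   4.    ]
eL [-30.0503 -12.4772   4.    ]
eR [-30.0274   9.5584   4.    ]
eL2 [ -9.3637 -11.6727   4.    ]
eR2 [-9.3414 10.453   4.    ]
strip f [ 8.3088 -0.3093 14.    ]
strip b [79.5082  0.4908 14.    ]
strip s [ 8.245  -0.3042 14.    ] [55.1562  0.1286 14.    ]
```

```bash
cat >> h.py <<'E'
def where(print_=True):
    st=bot.get_state();p=np.load("rack.npy");q=R.from_quat(st["eef_rot"]).as_matrix()
    for n,y in (("deep",.033),("shallow",-.033)):
        S=slotT(p,y);G=np.c_[-S[:3,0],S[:3,1],-S[:3,2]]
        print(n,"tcp in slot mm",1e3*S[:3,:3].T@(st["tool_pos"]-S[:3,3]),"rotvec left (tool)",R.from_matrix(q.T@G).as_rotvec() )
    print("t",st["t"],"F",st["ft_force"],"w",st["width"]*88,"grip",st["grasp_force"])
E
python3 -m creep '0 0 0 0 0.0873 0 0.4;0 0 0 0 0.0873 0 0.4;0 0 0 0 0.0872 0 0.4;0 0 0 0 0 0 0.4;0 0 0 0 0 0 0.4' | head -3
python3 -c "from h import *;where()"
```

```text
t: 2.78
tool_pos: [0.5307, -0.1594, 0.1694]
eef_rot: [0.154, 0.98, 0.02, -0.128]
deep tcp in slot mm [ -8.5643 -50.5683 119.2012] rotvec left (tool) [0.0001 0.0017 0.    ]
shallow tcp in slot mm [ -8.5643  15.4317 119.2012] rotvec left (tool) [0.0001 0.0017 0.    ]
t 2.7833 F [-0.5085 -0.2533 -0.4741] w 56.95558512781605 grip 0.0
```

```bash
python3 -m creep '7.1 16.5 0 0 0 0 0.4;7.1 16.5 0 0 0 0 0.4;7.2 16.4 0 0 0 0 0.4;0 0 20 0 0 0 0.4;0 0 20 0 0 0 0.4;0 0 20 0 0 0 0.4;0 0 20 0 0 0 0.4;0 0 20 0 0 0 0.4;0 0 20 0 0 0 0.4;0 0 10 0 0 0 0.4' |tail -3
python3 -m creep '0 0 0 0 0 0 0.4;0 0 0 0 0 0 0.4;0 0 0 0 0 0 0.4' >/dev/null
python3 - <<'E'
from h import *
where();im=bot.read_camera("wrist");cv2.imwrite("pics/w3.png",cv2.resize(im[60:340,90:470,::-1],(800,590)))
E
```

```text
ft_force: [0.4, 0.2, 0.2]
width: 0.599
grasp_force: 0.0
deep tcp in slot mm [-29.5378  -2.1684  -9.0086] rotvec left (tool) [ 0.0002  0.0029 -0.0016]
shallow tcp in slot mm [-29.5378  63.8316  -9.0086] rotvec left (tool) [ 0.0002  0.0029 -0.0016]
t 3.8667 F [ 0.6069 -0.2927 -0.4987] w 52.6857982334655 grip 0.0
```

View pics/w3.png

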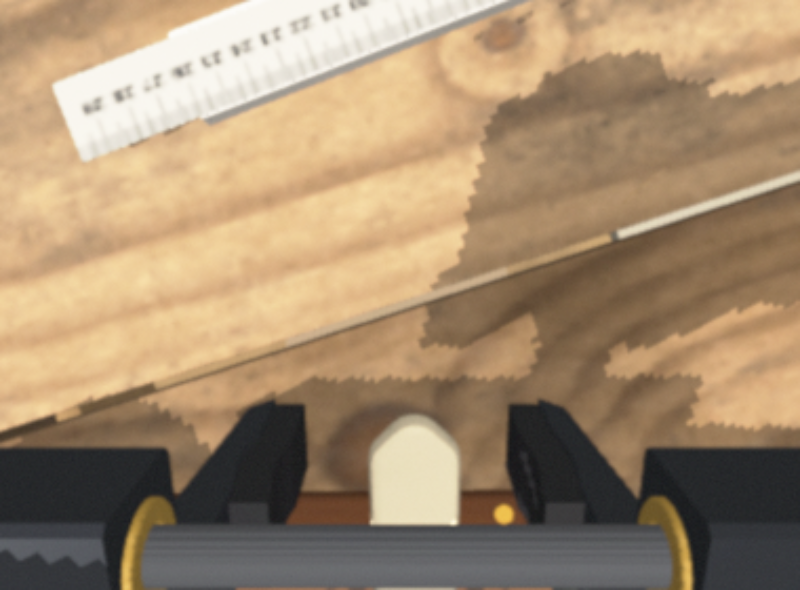

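The folder at (415,470) is between the open fingers, whose inner edges are at x = 305 and 508. I'll close on it.

```bash
python3 -m creep '0 1 2 0 0 0 0.4;0 0 0 0 0 0 0.8;0 0 0 0 0 0 1;0 0 0 0 0 0 1;0 0 0 0 0 0 1;0 0 0 0 0 0 1;0 0 0 0 0 0 1;0 0 0 0 0 0 1' >/dev/null
python3 -c "from h import *;where()"
python3 -m creep '10 0 0 0 0 0 1;15 0 0 0 0 0 1;15 0 0 0 0 0 1;15 0 0 0 0 0 1;15 0 0 0 0 0 1;15 0 0 0 0 0 1;10 0 0 0 0 0 1;0 0 0 0 0 0 1;0 0 0 0 0 0 1' >/dev/null
python3 -c "from h import *;where()"
```

```text
deep tcp in slot mm [-29.9033  -1.3033 -12.3806] rotvec left (tool) [ 0.0005  0.0001 -0.0019]
shallow tcp in slot mm [-29.9033  64.6967 -12.3806] rotvec left (tool) [ 0.0005  0.0001 -0.0019]
t 4.5833 F [-0.17   -0.7965  0.1226] w 20.112599538275386 grip 29.447388287044305
deep tcp in slot mm [-124.6611   -1.1352  -12.1313] rotvec left (tool) [ 0.0004  0.0008 -0.0019]
shallow tcp in slot mm [-124.6611   64.8648  -12.1313] rotvec left (tool) [ 0.0004  0.0008 -0.0019]
t 5.3333 F [ 0.5432  0.2635 -0.0552] w 19.836121978792125 grip 29.48517286327842
```

```bash
python3 -m creep '0 -16 0 0 0 0.001 1;0 -16 0 0 0 0 1;0 -16 0 0 0 0 1;0 -16.8 -1 0 0 0 1;0 0 0 0 0 0 1;0 0 0 0 0 0 1' >/dev/null
python3 - <<'E'
from h import *
where();st=bot.get_state();im=bot.read_camera("wrist");K,T=cam("wrist",st)
cv2.imwrite("pics/w4.png",im[:,:,::-1]);np.savez("w4.npz",K=K,T=T)
a=cv2.resize(im[150:290,200:370,::-1],(720,593))
cv2.imwrite("pics/w4c.png",a)
S=slotT(np.load("rack.npy"),-.033)
q=np.array([[x,y,4e-3,1] for x in (-.139,-.031) for y in (-.011,.011)]);print(w2px(K,T,(S@q.T).T[:,:3]))
E
```

```text
deep tcp in slot mm [-124.5358  -66.1887  -11.4967] rotvec left (tool) [ 0.001   0.0001 -0.0043]
shallow tcp in slot mm [-124.5358   -0.1887  -11.4967] rotvec left (tool) [ 0.001   0.0001 -0.0043]
t 5.8333 F [ 0.1695 -0.875  -0.024 ] w 19.665612724885875 grip 29.485529167504865
[[260.2853 261.6217]
 [307.7101 261.3913]
 [265.5168 433.1777]
 [303.986  433.0212]]
```

View pics/w4c.png

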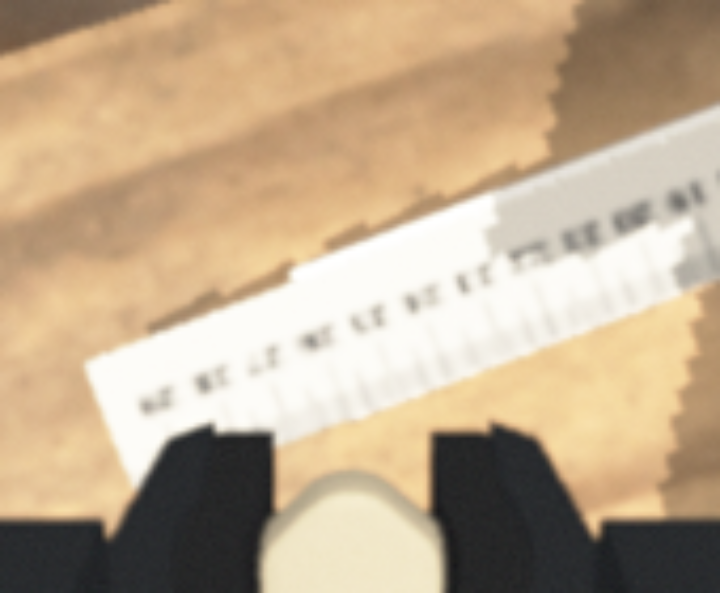

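The grip holds the folder straight, and its tip at row 261 matches the prediction. Now I'll insert it.

```bash
python3 -m creep '-10 0.2 0 0 0 -0.004 1;-10 0 0 0 0 0 1;-8 0 0 0 0 0 1;-5 0 0 0 0 0 1;-5 0 0 0 0 0 1;-5 0 0 0 0 0 1;-5 0 0 0 0 0 1;0 0 0 0 0 0 1' 
python3 -c "from h import *;where()"
```

```text
t: 6.55
tool_pos: [0.4315, -0.1433, 0.0607]
eef_rot: [0.153, 0.98, 0.021, -0.129]
ft_force: [0.9, -0.2, -0.1]
width: 0.225
grasp_force: 29.5
deep tcp in slot mm [-76.4527 -65.7015 -11.4719] rotvec left (tool) [0.0005 0.0003 0.0012]
shallow tcp in slot mm [-76.4527   0.2985 -11.4719] rotvec left (tool) [0.0005 0.0003 0.0012]
t 6.55 F [ 0.9368 -0.1667 -0.1304] w 19.75749031753671 grip 29.49518705671835
```

```bash
python3 -m creep '-6 0 0 0 0 0 1;-6 0 0 0 0 0 1;-6 0 0 0 0 0 1;-6 0 0 0 0 0 1;-6 0 0 0 0 0 1;-3 0 0 0 0 0 1;0 0 0 0 0 0 1' >/dev/null
python3 -c "from h import *;where()"
for i in 1 2 3; do python3 -m creep '-1.5 0 0 0 0 0 1;0 0 0 0 0 0 1' | egrep 'tool_pos|force'; done
python3 -c "from h import *;where()"
```

```text
deep tcp in slot mm [-43.5352 -65.6589 -11.5862] rotvec left (tool) [0.0005 0.     0.0013]
shallow tcp in slot mm [-43.5352   0.3411 -11.5862] rotvec left (tool) [0.0005 0.     0.0013]
t 7.1333 F [-0.5331  0.2918 -0.024 ] w 19.779559515685555 grip 29.4970761265904
tool_pos: [0.4626, -0.1533, 0.052]
ft_force: [0.1, 0.1, -2.1]
grasp_force: 29.5
tool_pos: [0.4641, -0.1538, 0.0516]
ft_force: [0.3, 0.8, -0.2]
grasp_force: 29.5
tool_pos: [0.4651, -0.1541, 0.0511]
ft_force: [-1.1, 0.8, 0.1]
grasp_force: 29.5
deep tcp in slot mm [-39.8271 -65.6298 -11.5517] rotvec left (tool) [ 0.0006 -0.001   0.0012]
shallow tcp in slot mm [-39.8271   0.3702 -11.5517] rotvec left (tool) [ 0.0006 -0.001   0.0012]
t 7.6333 F [-1.1176  0.8219  0.1407] w 19.70407345434669 grip 29.51135862929732
```

```bash
for i in 1 2 3 4; do python3 -m creep '-1 0 0 0 0 0 1;0 0 0 0 0 0 1' | egrep 'tool_pos|ft_force'; done
python3 -c "from h import *;where()"
```

```text
tool_pos: [0.4654, -0.154, 0.0507]
ft_force: [-5.7, 1.7, 1.8]
tool_pos: [0.4655, -0.154, 0.0503]
ft_force: [-9.3, 2.2, 2.5]
tool_pos: [0.4656, -0.154, 0.0501]
ft_force: [-13.0, 3.4, 5.2]
tool_pos: [0.4657, -0.1539, 0.0499]
ft_force: [-18.8, 4.5, 8.1]
deep tcp in slot mm [-38.9895 -65.3457 -12.6508] rotvec left (tool) [ 0.0012 -0.0108  0.0018]
shallow tcp in slot mm [-38.9895   0.6543 -12.6508] rotvec left (tool) [ 0.0012 -0.0108  0.0018]
t 8.3 F [-18.75     4.494    8.0501] w 19.652132665167255 grip 29.404340539622353
```

The folder stopped at the predicted depth with the contact force rising, so the short folder is home. I'll release, lift, and travel to the long one.

```bash
python3 -m creep '2 0 -0.5 0 0 0 1;1 0 0 0 0 0 1;0 0 0 0 0 0 0.4;0 0 0 0 0 0 0.4;0 0 0 0 0 0 0.4;0 0 0 0 0 0 0.4;0 0 0 0 0 0 0.4;0 0 -5 0 0 0 0.4;0 0 -15 0 0 0 0.4;0 0 -20 0 0 0 0.4' >/dev/null
python3 -c "from h import *;where()"
python3 -m creep '0 0 -28 0 0 0 0.5;0 0 -28 0 0 0 0.5;0 0 -28 0 0 0 0.5;0 0 -28 0 0 0 0.5;0 0 0 0 -0.0873 0 0.62;0 0 0 0 -0.0873 0 0.62;0 0 0 0 -0.0872 0 0.62;0 0 0 0 0 0 0.62' >/dev/null
python3 - <<'E'
from h import *
where();st=bot.get_state();print(st["tool_pos"],R.from_quat(st["eef_rot"]).as_matrix()[:,0])
S=slotT(np.load("rack.npy"),-.033);K,T=cam("wrist",st);im=bot.read_camera("wrist")
print(w2px(K,T,(S@np.array([[-.053,0,.004,1],[0,0,.004,1]]).T).T[:,:3]))
cv2.imwrite("pics/w5.png",cv2.resize(im[60:300,120:440,::-1],(800,600)))
E
python3 -m creep '11 36.2 0 0 0 0 0.62;11 36.2 0 0 0 0 0.62;11 36.2 0 0 0 0 0.62;11 36.2 0 0 0 0 0.62;11 36.2 0 0 0 0 0.62;11 36.2 0 0 0 0 0.62;11 36.2 0 0 0 0 0.62;11 36.2 0 0 0 0 0.62;11 36.2 0 0 0 0 0.62;11 36.2 0 0 0 0 0.62' >/dev/null
python3 -m creep '11 36.2 0 0 0 0 0.62;11 36.2 0 0 0 0 0.62;0 0 0 0 0 0 0.62' >/dev/null
python3 -m creep '0 0 0 0 0 0.1215 0.62;0 0 0 0 0 0.1215 0.62;0 0 0 0 0 0.1215 0.62;0 0 0 0 0 0.1215 0.62;0 0 0 0 0 0.1215 0.62;0 0 0 0 0 0.1215 0.62;0 0 0 0 0 0.1215 0.62;0 0 0 0 0 0.1215 0.62;0 0 0 0 0 0.1215 0.62;0 0 0 0 0 0.1215 0.62' >/dev/null
python3 -m creep '0 0 0 0 0 0 0.62;0 0 0 0 0 0 0.62;0 0 0 0 0 0 0.62' >/dev/null
python3 - <<'E'
from h import *
st=bot.get_state();Q=R.from_quat(st["eef_rot"]).as_matrix();print(st["tool_pos"],"\n",Q,st["joint_positions"])
G=np.c_[[-.0439,.999,0],[.999,.0439,0],[0,0,-1]]
print("shift tool mm",1e3*Q.T@(np.array([.5103,.2882,.0095])-st["tool_pos"]),"rot",R.from_matrix(Q.T@G).as_rotvec())
K,T=cam("wrist",st);im=bot.read_camera("wrist");np.savez("w6.npz",K=K,T=T)
cv2.imwrite("pics/w6.png",im[:,:,::-1])
E
```

```text
deep tcp in slot mm [-39.0613 -65.5278  28.8533] rotvec left (tool) [ 0.0011 -0.0024  0.0012]
shallow tcp in slot mm [-39.0613   0.4722  28.8533] rotvec left (tool) [ 0.0011 -0.0024  0.0012]
t 9.1333 F [-0.3912  0.0492 -0.6872] w 52.56790042998516 grip 0.0
deep tcp in slot mm [-39.8085 -65.4647 141.6929] rotvec left (tool) [0.0005 0.2652 0.001 ]
shallow tcp in slot mm [-39.8085   0.5353 141.6929] rotvec left (tool) [0.0005 0.2652 0.001 ]
t 9.8 F [-1.3965  0.2172 -0.0037] w 33.08002565132254 grip 0.0
[ 0.5029 -0.1661  0.1992] [-0.952   0.3059 -0.0034]
[[282.7404 155.2886]
 [282.7324 205.6434]]
[0.5112 0.2872 0.1984] 
 [[-0.0483  0.9988 -0.0008]
 [ 0.9988  0.0483  0.0001]
 [ 0.0001 -0.0008 -1.    ]] [0.312  0.4862 1.3745 0.0003 1.2816 0.2636]
shift tool mm [  1.0465  -0.6934 188.9281] rot [-0.0008 -0.0001  0.0044]
```

View pics/w6.png

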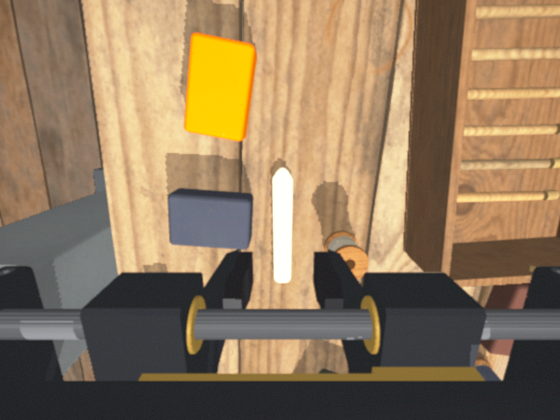

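The view shows the long folder upright at column 282 from row 168 to 282. The blue weight's right edge is at x=252, the white spool is at (352,258), and the case wall starts at x≈405.

```bash
python3 - <<'E'
from h import *
d=np.load("w6.npz");K,T=d["K"],d["T"]
for n,uv,z in [("end+",(282,168),.008),("end-",(282,283),.008),("L",(272.5,225),.008),("R",(292.5,225),.008),("L",(272.5,190),.008),("R",(292.5,190),.008),("blue",(252,195),.036),("blue",(251,247),.036),("case bottom",(404,240),0),("spool",(352,262),.052)]: print(n,px2w(K,T,uv,z))
im=cv2.imread("pics/w6.png").astype(int)
for r in (190,225,260): c=np.where((im[r,255:310,0]>150)&(im[r,255:310,2]>215))[0]+255; print(r,c.min(),c.max(),px2w(K,T,((c.min()+c.max())/2,r),.007))
K,T=d["K"],d["T"]
a=cv2.imread("pics/w5.png");print(a[:,400].sum(1)[::40])
E
```

```text
end+ [0.5086 0.3152 0.008 ]
end- [0.5154 0.1691 0.008 ]
L [0.5004 0.2467 0.008 ]
R [0.5243 0.2479 0.008 ]
L [0.4988 0.2894 0.008 ]
R [0.5219 0.2905 0.008 ]
blue [0.4781 0.2891 0.036 ]
blue [0.478  0.2293 0.036 ]
case bottom [0.6644 0.2321 0.    ]
spool [0.5886 0.2241 0.052 ]
190 272 293 [0.5104 0.2897 0.007 ]
225 273 292 [0.5124 0.2469 0.007 ]
260 273 291 [0.5139 0.2008 0.007 ]
[727 591 600 528 585 605 757 761 762 666 592 591 619 539 327]
```

```bash
python3 - <<'E'
from h import *
im=cv2.imread("pics/w6.png")
for r in (205,220,238): print(r,[tuple(map(int,v)) for v in im[r,240:264:2]])
for n,r0,c0 in (("w1",130,280),("w6",170,150)):
    d=np.load(n+".npz");i=cv2.imread(f"pics/{n}.png").astype(int);m=((i[:,:,0]-i[:,:,2]>5)&(i.sum(2)<270)).astype(np.uint8)
    k,l,s,c=cv2.connectedComponentsWithStats(m[r0:r0+110,c0:c0+110]);j=1+np.argmax(s[1:,4]);print(n,s[j],c[j])
    P=np.argwhere(l==j)[:,::-1]+[c0,r0]
    for z in (0,.036):
        W=np.array([px2w(d["K"],d["T"],p,z)[:2] for p in P]).astype(np.float32); print(z,W.min(0),W.max(0),cv2.minAreaRect(W))
E
```

```text
205 [(135, 116, 113), (133, 114, 111), (134, 116, 111), (132, 115, 110), (127, 112, 106), (97, 83, 80), (90, 98, 112), (134, 175, 214), (136, 177, 218), (133, 180, 222), (140, 189, 229), (142, 194, 232)]
220 [(133, 116, 112), (133, 115, 110), (131, 115, 110), (131, 114, 111), (121, 104, 102), (83, 71, 68), (111, 137, 163), (134, 175, 214), (128, 165, 207), (128, 166, 207), (140, 186, 224), (142, 188, 227)]
238 [(134, 118, 112), (135, 120, 114), (133, 116, 112), (131, 112, 110), (111, 95, 91), (87, 93, 106), (136, 177, 217), (131, 174, 215), (125, 167, 210), (135, 179, 220), (147, 192, 228), (132, 177, 220)]
w1 [ 20  14  70  77 385] [57.6909 32.1896]
0 [0.3876 0.2279] [0.4861 0.2914] ((0.4244203567504883, 0.2790505290031433), (0.11286427825689316, 0.052560459822416306), 33.00221633911133)
0.036 [0.3834 0.2273] [0.4714 0.2841] ((0.416297972202301, 0.2729870080947876), (0.10082706063985825, 0.046954765915870667), 33.00221252441406)
w6 [ 19  19  83  51 594] [66.2929 27.2963]
0 [0.3759 0.2241] [0.4736 0.2837] ((0.4355505704879761, 0.27158138155937195), (0.050432238727808, 0.10826278477907181), 62.26517105102539)
0.036 [0.39   0.2388] [0.4773 0.292 ] ((0.4432857632637024, 0.28125816583633423), (0.04503469541668892, 0.09667589515447617), 62.26516342163086)
```

```bash
python3 -m creep '9.9 -1 20 0 0 0.004 0.64;0 0 28 0 0 0 0.64;0 0 28 0 0 0 0.64;0 0 28 0 0 0 0.64;0 0 20 0 0 0 0.64;0 0 16 0 0 0 0.64;0 0 10 0 0 0 0.64;0 0 0 0 0 0 0.64;0 0 0 0 0 0 0.64' >/dev/null
python3 - <<'E'
from h import *
st=bot.get_state();print(st["tool_pos"],st["width"]*88,st["ft_force"]);K,T=cam("wrist",st);im=bot.read_camera("wrist");np.savez("w7.npz",K=K,T=T)
cv2.imwrite("pics/w7.png",cv2.resize(im[120:330,140:420,::-1],(800,600)))
E
```

```text
[0.5099 0.2973 0.0489] 31.62538465687743 [ 0.3653 -0.0519 -0.2968]
```

View pics/w7.png

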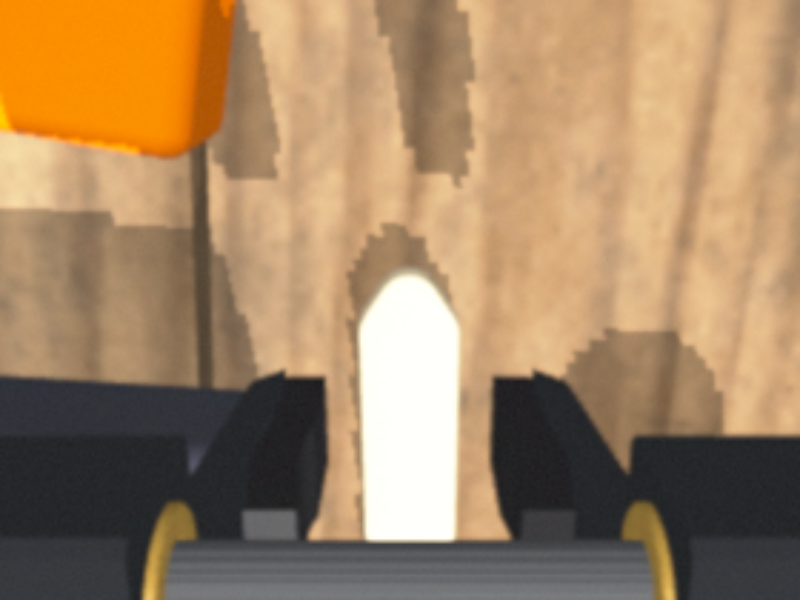

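The folder, with its tip at (410,272), is centred between the fingers. The corner of the blue weight, near (240,388), is close to the left finger, so I'll check that clearance.

```bash
python3 - <<'E'
from h import *
d=np.load("w7.npz")
for n,uv,z in (("weight top edge",(240,392),.036),("weight back edge bottom",(100,380),0.036),("folder tip",(410,272),.008),("finger edge",(326,376),.045),("finger outer",(250,385),.045)):
    print(n,px2w(d["K"],d["T"],np.array(uv)/2.857+[140,120],z))
E
```

```text
weight top edge [0.4763 0.2987 0.036 ]
weight back edge bottom [0.4486 0.3002 0.036 ]
folder tip [0.5095 0.3164 0.008 ]
finger edge [0.4942 0.307  0.045 ]
finger outer [0.48   0.3046 0.045 ]
```

```bash
python3 -m creep '2 0.3 10 0 0 0 0.66;0 0 10 0 0 0 0.66;0 0 10 0 0 0 0.66;0 0 6 0 0 0 0.66;0 0 3 0 0 0 0.66;0 0 0 0 0 0 0.66;0 0 0 0 0 0 0.66' 
python3 -m creep '0 0 0 0 0 0 0.8;0 0 0 0 0 0 1;0 0 0 0 0 0 1;0 0 0 0 0 0 1;0 0 0 0 0 0 1;0 0 0 0 0 0 1'
```

```text
t: 13.45
tool_pos: [0.5098, 0.2993, 0.0094]
eef_rot: [0.692, 0.721, 0.0, -0.0]
ft_force: [0.3, 0.4, 0.3]
width: 0.337
grasp_force: 0.0
t: 13.95
tool_pos: [0.5099, 0.2993, 0.0096]
eef_rot: [0.692, 0.721, 0.0, -0.0]
ft_force: [0.5, -0.2, 0.6]
width: 0.254
grasp_force: 30.0
```

Grip is confirmed. I'll lift, travel, turn and tilt.

```bash
python3 -m creep '0 0 -10 0 0 0 1;0 0 -20 0 0 0 1;0 0 -25 0 0 0 1;0 0 -25 0 0 0 1;0 0 -25 0 0 0 1;0 0 -25 0 0 0 1;0 0 -20 0 0 0 1;0 0 0 0 0 0 1' >/dev/null
python3 -m creep '-25 -10 0 0 0 0 1;-30 -12 0 0 0 0 1;-35 -14 0 0 0 0 1;-35 -14 0 0 0 0 1;-35 -14 0 0 0 0 1;-35 -14 0 0 0 0 1;-35 -14 0 0 0 0 1;-35 -14 0 0 0 0 1;-35 -14 0 0 0 0 1;-30 -12 0 0 0 0 1' >/dev/null
python3 -m creep '-15 -7 0 0 0 0 1;-7 -3 0 0 0 0 1;0 0 0 0 0 -0.08 1;0 0 0 0 0 -0.11 1;0 0 0 0 0 -0.11 1;0 0 0 0 0 -0.11 1;0 0 0 0 0 -0.11 1;0 0 0 0 0 -0.11 1;0 0 0 0 0 -0.11 1;0 0 0 0 0 -0.11 1' >/dev/null
python3 -m creep '0 0 0 0 0 -0.11 1;0 0 0 0 0 -0.11 1;0 0 0 0 0 -0.1 1;0 0 0 0 0 -0.05 1;0 0 0 0 0.07 0 1;0 0 0 0 0.07 0 1;0 0 0 0 0.07 0 1;0 0 0 0 0.05 0 1;0 0 0 0 0 0 1;0 0 0 0 0 0 1' >/dev/null
python3 - <<'E'
from h import *
where();st=bot.get_state();print(st["tool_pos"],st["joint_positions"])
E
```

```text
deep tcp in slot mm [-172.2294    0.6313   64.3866] rotvec left (tool) [0.0002 0.0021 0.0029]
shallow tcp in slot mm [-172.2294   66.6313   64.3866] rotvec left (tool) [0.0002 0.0021 0.0029]
t 17.1167 F [ 1.0787  0.0234 -0.8177] w 22.406748714537297 grip 29.99994930345565
[ 0.3824 -0.0578  0.1588] [-0.435   0.2529  1.8511 -0.0326  1.2956 -1.6839]
```

```bash
cat > chk.py <<'E'
from h import *
from scipy.optimize import least_squares
# fit tip (far end) of held folder in tool frame from scene+side cream blob
st=bot.get_state();Q=R.from_quat(st["eef_rot"]).as_matrix();t=st["tool_pos"]
for n in ("scene","side"):
    K,T=cam(n);im=bot.read_camera(n).astype(int);cv2.imwrite(f"pics/{n}_h.png",im[:,:,::-1].astype(np.uint8))
    g=np.array([[a,b,.0056] for a in (-.1307,.0163) for b in (-.012,0,.012)]);pp=w2px(K,T,t+g@Q.T)
    lo=pp.min(0).astype(int)-12;hi=pp.max(0).astype(int)+12
    r=im[lo[1]:hi[1],lo[0]:hi[0]];m=((r[:,:,2]>120)&(r[:,:,0]>165)&(r[:,:,0]-r[:,:,2]<75)).astype(np.uint8)
    k,l,s,c=cv2.connectedComponentsWithStats(m);j=1+np.argmax(s[1:,4]);P=np.argwhere(l==j)[:,::-1]+lo
    ax=pp[1]-pp[4];ax/=np.linalg.norm(ax);q=P@ax;nn=np.array([-ax[1],ax[0]])
    print(n,"pred tip",pp[1],"near",pp[4],"area",s[j,4],"pred axis range",pp[4]@ax,pp[1]@ax,"blob",q.min(),q.max(),"px/mm",np.linalg.norm(pp[1]-pp[4])/147)
    for a,b in ((.05,.3),(.3,.6),(.6,.9)):
        L=pp[4]@ax;D=pp[1]@ax-L;k=(q>L+a*D)&(q<L+b*D);print("  perp offset px",((P[k]@nn).mean() if k.any() else np.nan)-pp[4]@nn, k.sum())
E
python3 chk.py
```

```text
scene pred tip [278.7329 228.4264] near [209.1438 222.4578] area 294 pred axis range 227.38881745323366 297.2334474281526 blob 264.583839994348 297.6340371804594 px/mm 0.47513353724434637
  perp offset px nan 0
  perp offset px 0.39107610776582646 37
  perp offset px 0.3200712018031311 199
side pred tip [267.0426 235.8435] near [209.5879 225.8332] area 259 pred axis range 245.24027756312512 303.5605014211958 blob 256.68329417063364 302.3886030074417 px/mm 0.3967362167215689
  perp offset px 0.32196927541102127 21
  perp offset px -0.9460435387277641 100
  perp offset px -1.0951123976411736 111
```

The held folder is within a pixel of the prediction in both cameras. I'll lower it to the slot line and insert.

```bash
python3 -m creep '0 -0.6 15 0 0 0.003 1;0 0 15 0 0 0 1;0 0 15 0 0 0 1;0 0 13.8 0 0 0 1;-8 0 0 0 0 0 1;-8 0 0 0 0 0 1;0 0 0 0 0 0 1;0 0 0 0 0 0 1' >/dev/null
python3 -c "from h import *;where()"; python3 chk.py
python3 -m creep '-8 0 0 0 0 0 1;-6 0 0 0 0 0 1;-5 0 0 0 0 0 1;-4 0 0 0 0 0 1;-4 0 0 0 0 0 1;0 0 0 0 0 0 1' >/dev/null
python3 -c "from h import *;where()"
python3 -m creep '-4 0 0 0 0 0 1;-4 0 0 0 0 0 1;-4 0 0 0 0 0 1;0 0 0 0 0 0 1' >/dev/null
python3 -c "from h import *;where()"
```

```text
deep tcp in slot mm [-155.4516   -0.533     6.8734] rotvec left (tool) [ 0.0001  0.0034 -0.0008]
shallow tcp in slot mm [-155.4516   65.467     6.8734] rotvec left (tool) [ 0.0001  0.0034 -0.0008]
t 17.8833 F [-0.0147 -1.0634 -0.6929] w 22.240826281161592 grip 29.99992246303009
scene pred tip [279.4497 249.4745] near [212.2469 244.4338] area 261 pred axis range 229.93535448157164 297.3269152345511 blob 266.9270508718703 297.06740563143114 px/mm 0.45844599151686743
  perp offset px nan 0
  perp offset px 1.5441130814958797 25
  perp offset px 0.297792289142933 184
side pred tip [268.3854 254.7593] near [212.4063 245.277 ] area 222 pred axis range 250.3871564130716 307.1636673862317 blob 262.2727497910434 305.6708816056846 px/mm 0.3862347685248985
  perp offset px 1.1539131193380854 8
  perp offset px -0.8020839036847462 82
  perp offset px -1.0707865184376146 108
deep tcp in slot mm [-128.5814   -0.5617    6.1032] rotvec left (tool) [ 0.0003  0.0018 -0.0009]
shallow tcp in slot mm [-128.5814   65.4383    6.1032] rotvec left (tool) [ 0.0003  0.0018 -0.0009]
t 18.4833 F [-0.2614 -0.3025 -0.4166] w 22.801653324374822 grip 30.000097656156868
deep tcp in slot mm [-116.5735   -0.5811    6.21  ] rotvec left (tool) [ 0.0002  0.0021 -0.0009]
shallow tcp in slot mm [-116.5735   65.4189    6.21  ] rotvec left (tool) [ 0.0002  0.0021 -0.0009]
t 18.8167 F [-0.3383 -0.0367 -1.0069] w 22.640152777044037 grip 30.000003870518412
```

```bash
python3 -m creep '-4 0.3 0 0 0 0 1;-5 0 0 0 0 0 1;-5 0 0 0 0 0 1;-5 0 0 0 0 0 1;-5 0 0 0 0 0 1;0 0 0 0 0 0 1' >/dev/null
python3 -c "from h import *;where()"
python3 -m creep '-5 0 0 0 0 0 1;-6 0 0 0 0 0 1;-6 0 0 0 0 0 1;-6 0 0 0 0 0 1;-6 0 0 0 0 0 1;-5 0 0 0 0 0 1;0 0 0 0 0 0 1' >/dev/null
python3 -c "from h import *;where()"
for i in 1 2 3; do python3 -m creep '-1.5 0 0 0 0 0 1;0 0 0 0 0 0 1' | egrep 'tool_pos|ft_force'; done
python3 -c "from h import *;where()"
```

```text
deep tcp in slot mm [-92.3683  -0.3242   6.1713] rotvec left (tool) [ 0.0003  0.002  -0.001 ]
shallow tcp in slot mm [-92.3683  65.6758   6.1713] rotvec left (tool) [ 0.0003  0.002  -0.001 ]
t 19.3167 F [ 0.7028 -0.0676 -0.0699] w 22.719659473733763 grip 29.99993381788954
deep tcp in slot mm [-58.3829  -0.3635   6.1794] rotvec left (tool) [ 0.0002  0.002  -0.0009]
shallow tcp in slot mm [-58.3829  65.6365   6.1794] rotvec left (tool) [ 0.0002  0.002  -0.0009]
t 19.9 F [ 0.1603 -0.6809 -0.4589] w 22.41181902883812 grip 29.99997156613972
tool_pos: [0.4732, -0.088, 0.073]
ft_force: [0.3, 0.5, 0.4]
tool_pos: [0.4746, -0.0885, 0.0727]
ft_force: [-0.6, 0.4, -0.8]
tool_pos: [0.476, -0.0889, 0.0723]
ft_force: [-0.3, -0.1, -1.0]
deep tcp in slot mm [-54.5861  -0.2976   6.344 ] rotvec left (tool) [ 0.0002  0.0019 -0.0009]
shallow tcp in slot mm [-54.5861  65.7024   6.344 ] rotvec left (tool) [ 0.0002  0.0019 -0.0009]
t 20.4 F [-0.2564 -0.065  -0.97  ] w 22.784876145546573 grip 29.99992883153027
```

```bash
for i in 1 2 3 4 5 6; do python3 -m creep '-1.2 0 0 0 0 0 1;0 0 0 0 0 0 1' | egrep 'ft_force'; done
python3 -c "from h import *;where()"
```

```text
ft_force: [-0.4, -1.5, 0.0]
ft_force: [0.2, 0.2, -0.9]
ft_force: [0.5, 0.7, -0.2]
ft_force: [-0.3, 0.5, -1.2]
ft_force: [-3.3, 1.4, 0.8]
ft_force: [-7.3, 1.2, 1.6]
deep tcp in slot mm [-48.8678  -0.1665   5.6401] rotvec left (tool) [ 0.0003 -0.0029 -0.0006]
shallow tcp in slot mm [-48.8678  65.8335   5.6401] rotvec left (tool) [ 0.0003 -0.0029 -0.0006]
t 21.4 F [-7.3384  1.1769  1.6407] w 22.39361184282293 grip 30.000058384321164
```

```bash
for i in 1 2; do python3 -m creep '-1.2 0 0 0 0 0 1;0 0 0 0 0 0 1' | egrep 'ft_force'; done
python3 -c "from h import *;where()"
python3 -m creep '2 0 -0.5 0 0 0 1;1 0 0 0 0 0 1;0 0 0 0 0 0 0.5;0 0 0 0 0 0 0.5;0 0 0 0 0 0 0.5;0 0 0 0 0 0 0.5;0 0 0 0 0 0 0.5;0 0 -10 0 0 0 0.5;0 0 -20 0 0 0 0.5;0 0 -30 0 0 0 0.5' >/dev/null
python3 -m creep '0 0 -35 0 0 0 0.5;0 0 -35 0 0 0 0.5;0 0 0 0 0 0 0.2;-10 -10 0 0 0 0 0.2;-10 -10 0 0 0 0 0.2;0 -10 0 0 0 0 0.2;0 0 0 0 0 0 0.2;0 0 0 0 0 0 0.2' >/dev/null
python3 - <<'E'
from h import *
where();st=bot.get_state();K,T=cam("wrist",st);im=bot.read_camera("wrist");np.savez("w8.npz",K=K,T=T)
cv2.imwrite("pics/w8.png",cv2.resize(im[40:310,100:460,::-1],(800,600),interpolation=cv2.INTER_CUBIC))
p=np.load("rack.npy")
for n,y,e in (("deep",.033,-.067),("shallow",-.033,-.053)):
    print(n,(w2px(K,T,(slotT(p,y)@np.array([[e,0,.003,1],[0,0,.003,1]]).T).T[:,:3])-[100,40])*800/360)
E
```

```text
ft_force: [-11.4, 3.8, 3.7]
ft_force: [-15.9, 4.7, 4.5]
deep tcp in slot mm [-48.4271   0.0149   4.7388] rotvec left (tool) [ 0.0006 -0.0092 -0.0004]
shallow tcp in slot mm [-48.4271  66.0149   4.7388] rotvec left (tool) [ 0.0006 -0.0092 -0.0004]
t 21.7333 F [-15.8829   4.67     4.5332] w 22.425534593209303 grip 30.000052854884416
deep tcp in slot mm [-28.7361 -30.5192 136.8744] rotvec left (tool) [ 0.0006  0.0015 -0.0017]
shallow tcp in slot mm [-28.7361  35.4808 136.8744] rotvec left (tool) [ 0.0006  0.0015 -0.0017]
t 23.2333 F [0.4179 0.2102 0.0781] w 70.5829417722598 grip 0.0
deep [[479.8272 280.019 ]
 [475.2529 429.6803]]
shallow [[323.7209 313.4525]
 [328.4216 430.0345]]
```

View pics/w8.png

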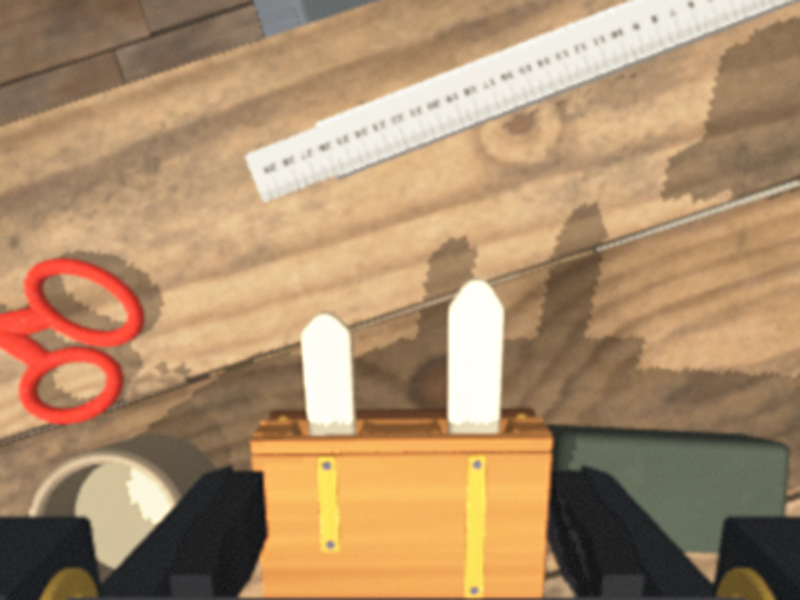

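The short folder's tip at (325,314) and the long one's at (476,280) match the fully-home predictions of (324,313) and (480,280), and both lie straight over their strips. I'm handing the job in.

```bash
python3 -c "
from station import bot
print(bot.close_job())"
```

```text
the job is handed in; nothing more can be done
None
```

I pushed both folders home, the short one in the shallow slot and the long one in the deep slot, and handed the job in about 23 s into the run; no verdict came back. In the last picture both folder ends were within about 2 mm of their fully-home positions, and I saw no contact with the weights, spools or pot.

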